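# Put the tea station back in order

### The arm

A 6-joint arm with a two-finger parallel gripper is mounted at the origin on the work surface. World frame = base frame: x ahead of the robot, y to its left, z up, the work surface at z = 0. Lengths are in mm, angles in rad, forces in N, time in s.
With the tool pointing down it reaches from about 325 to 750 mm from the base axis. Payload 7.6 kg.
Tool frame: the origin (TCP) lies on the centre line of the jaws, within the pads' length; the fingertips stand 8 mm ahead of it and the grasp point (between the pads) lies 11 mm behind it; z points along the fingers, y is the line along which they close (so a half turn about z gives the same grasp; the last joint's range is limited). The gripper opens to 85 mm and grips with 20 to 120 N. Pads are 22 mm wide; open, the fingers measure 114 mm over their backs; the gripper's body (76 mm by 85 mm) begins 54 mm behind the grasp point. The pads swing forward as they close: fully open they stand 13 mm farther back than shut.
Start: joints at [-1.227, 0.052, 1.401, -0, 1.689, -0.07], TCP at [211.124, -480.699, 239.323] pointing down, gripper open.
Joint ranges: [-2.9, 2.9], [-0.91, 2.17], [0.12, 2.37], [-1.06, 4.2], [0.26, 2.73], [-2.93, 2.93]. Speed limits (rad/s): [2.57, 2.57, 3.01, 3.14, 3.14, 3.14].

### API

Orientations are given as a rotation vector (axis times angle).
In Python, from plant import r gives the robot as it stands.
- The arm moves only by the shell command python3 -m crank 'ROWS' [OPENING] [FORCE]. ROWS is JSON, a list of rows, each a list of 6 numbers: the shift along the tool's x, y, z as a fraction of full scale, then the turn, a rotation vector about the tool's x, y, z as a fraction of full scale. A call has exactly 10 rows; each row is the pose to reach, as a shift and turn from the pose commanded when the call began, along the tool's axes at that moment; what a row does not reach only later rows make up. Full scale, the value 1, is 12 cm for a shift and 60 degrees for a turn. A row lasts 1/10 s, in which the tool goes at most 50 mm and 8.59 degrees, less where a joint would pass 70% of its speed; a pose out of reach is approached as far as the arm can. A call with a number of a shift or a turn outside -1 to 1 is refused whole. A call with a gripper value outside its range is refused whole. OPENING is the finger opening in mm, from 0 to 85.4, set as the call begins (- or left out, the last holds). The fingers move at their own pace and stop on an object; FORCE is the grip in N (left out, the last holds). Time passes only in rows, so rows that repeat a pose let the fingers close, or fill a call up. It gives the time, the measured TCP pose, the force, the opening and the grip force at its end, in the units of the state.
- r.get_obs(): the state, without advancing time (a new reading comes with each control period).
- r.get_image(name): name is "side" or "top" or "wrist"; returns (picture, depth): 400x640x3 uint8, red, green, blue; 400x640 float32, mm along the optical axis (not along the pixel's ray), 0 where there is no reading.
- r.get_calibration(name): a dict with "vfov" (degrees; the focal length in pixels is half the picture's height over the tangent of half this angle, whatever the lens; pixels are square), "cx", "cy" (the principal point, pixels), "eye" and "attitude" of the camera in the world; the wrist camera has in their place "hand_eye" (4x4, takes a point from camera to tool coordinates, whose origin is the TCP and whose axes are the flange's). Camera axes: x right, y up, looking along -z (the intrinsics and any distortion apply to the point x, -y, -z); pixel columns grow to the right and rows downward; lengths in mm; the calibration is good to about 2 mm. A picture is of the moment at which its call begins: read the wrist's pose just before it. get_calibration takes no time and is no camera call.
- r.close_job(): hands the job in; it is judged then, once.
The state is a dict: "time_s": time; "joints": joint angles; "joint_velocities": joint speeds; "joint_efforts": joint torques, N m; "tcp_pos": TCP position; "tool_rot": TCP orientation; "ft_force": force on the tool from outside, world axes, zero at the start; "torque": the same for the moment, N m; "opening": finger opening in mm; "grip_force": force on a finger pad.
Only numpy, scipy, OpenCV 4.12 (cv2) and the standard library are available. Lean on these libraries where they do the work, as an engineer would, in place of code of your own. Each camera call takes 0.05 s, during which the arm holds its last target. There are 200 camera calls.

### The job

The tea tin, the spouted cup and the whisk on its holder have each been left on another one's place: move the cup to the middle of the scale's weighing plate, the whisk with its holder to the middle of the round coaster and the tin to the middle of the rectangular board. Park one of them on the empty slatted trivet on the way. Set everything down gently and upright, and do not disturb the sauce bottle, the glass tumbler and the jar that stand among them.

Things in the scene. Friction and masses are not known exactly. Their poses are not given: they have to be found in the camera images.
- tin: Loose closed tea tin, plain brushed steel: upright cylinder, 58 mm diameter (60 mm over the slip lid's drawn edge), 80 mm tall, about 0.2 kg. Origin: centre of its underside, z up. At the start it stands on the scale.
- cup: Loose small open spouted cup of plain beige stoneware with a dark glaze floor: 60 mm outer diameter (52 mm at the foot), 62 mm tall, 5 mm wall, about 0.2 kg. A short pouring spout, 16 mm wide, sticks out to 41 mm from the axis along its own +x, between 45 and 63 mm height; grip the cup across its y axis, clear of the spout. Origin: centre of its underside, z up. Starts on the round coaster.
- whisk: Loose bamboo tea whisk standing handle up on its small dark-green ceramic holder; whisk and holder are one rigid piece (about 0.14 kg), round about z. Foot 54 mm diameter, widest part (tines) 57 mm at 46 mm height, narrowing to 24 mm at 74 mm; above that the handle, a cylinder of 24 mm diameter from 74 to 115 mm height, which is where to grip. Origin: centre of its underside, z up. Starts on the rectangular board.
- scale: Fixed flat black electronic scale. Raised grey weighing plate 100 x 104 mm (x, y), its top 20 mm above the counter; in front of it (towards own -x) a lower strip with a small display, base 130 x 110 mm over all. Origin: on the counter, under the middle of the weighing plate. The cup's place.
- coaster: Fixed round dark coaster, 108 mm diameter, 10 mm thick. Origin: centre of its underside, on the counter. The whisk's place.
- board: Fixed plain brown wooden board, 100 mm (x) by 150 mm (y), 14 mm thick. Origin: centre of its underside, on the counter. The tin's place.
- trivet: Fixed square trivet of pale wooden slats, 110 x 110 mm, top 14 mm above the counter (gaps between slats are too narrow to matter). Origin: centre of its underside. Empty at the start: the free spot, and empty again at the end.
- bottle: Bystander: loose red squeeze bottle with a nozzle, 54 mm diameter, 140 mm tall, standing on the counter; origin centre of the underside. Leave alone.
- tumbler: Bystander: loose empty clear glass tumbler, 68 mm rim diameter, 85 mm tall; origin centre of the underside. Leave alone.
- jar: Bystander: loose amber glass jar with a dark lid, 60 mm diameter, 85 mm tall; origin centre of the underside. Leave alone. Nothing else stands within 100 mm of any of the things listed here; larger equipment stands at the sides and back of the counter, up to 210 mm tall.

How it is judged:
By the outcome, as a careful person would: the job done as asked, in the order asked, and still so for the second after the job is handed in, with the robot touching nothing.
It also fails if it takes over 126 s, if anything falls off the work surface, if the arm or the gripper's body presses on something with over 40 N, if the wrist force passes 120 N, or if a joint passes its speed limit or range.

## Working session

There is one attempt and no reset: what is moved stays moved. The work goes in short steps, Python scripts to look and compute and a shell command to move; the robot and the scene stay as the last step left them, time stands still between calls to the robot, and variables do not carry over. Pictures are saved under pics/ and viewed, at most 14 in all, crops included, and the job is handed in when it is done.

```bash
ls; mkdir -p pics
python3 - <<'E'
from plant import r
import cv2,pickle
o=r.get_obs();print(o)
for n in("top","side"):
    c=r.get_calibration(n);print(n,c)
    im,d=r.get_image(n);cv2.imwrite(f"pics/{n}0.png",im[:,:,::-1]);pickle.dump((im,d,c),open(f"{n}0.pkl","wb"))
print(r.get_calibration("wrist"))
E
```

```text
pics
{'time_s': 0.0, 'joints': array([-1.22725869e+00,  5.27931694e-02,  1.40172447e+00,  2.53666923e-06,
        1.68859552e+00, -7.03040353e-02]), 'joint_velocities': array([ 6.70889654e-04,  1.02361959e-03, -2.63824707e-04,  7.43429837e-05,
       -5.24804669e-04, -2.07745251e-03]), 'joint_efforts': array([-3.06948486e-04, -3.81666076e+01, -3.60186696e+01, -1.03115144e-04,
        6.17671045e-03,  1.15560971e-05]), 'tcp_pos': array([ 211.04060886, -480.40066275,  238.4953648 ]), 'tool_rot': array([-3.07310205e+00, -6.45122954e-01,  3.21206462e-04]), 'ft_force': array([ 0.37842275,  0.64140471, -0.20283809]), 'torque': array([0.0491516 , 0.01029594, 0.00699847]), 'grip_force': 0.0, 'opening': 85.15058761914366}
top {'vfov': 42.329679435428986, 'cx': 319.55410893923994, 'cy': 208.85249138884794, 'eye': array([3.41219135e+02, 6.56363546e-01, 1.43446183e+03]), 'attitude': array([ 0.10447333, -0.1233502 , -1.55569448])}
side {'vfov': 57.51007656597877, 'cx': 319.8909156136692, 'cy': 200.45095673972844, 'eye': array([270.9025756 , 577.56209125, 535.77724274]), 'attitude': array([ 0.28166228, -1.24909919, -2.42835716])}
{'vfov': 70.71943738870694, 'cx': 321.94724585597015, 'cy': 194.9963666862994, 'hand_eye': array([[ 1.69820340e-04,  9.60497922e-01,  2.78287105e-01,
         7.09267092e+01],
       [ 9.99999280e-01, -4.93678569e-04,  1.09367993e-03,
         6.60709676e-01],
       [ 1.18786168e-03,  2.78286719e-01, -9.60497314e-01,
        -1.34193562e+02],
       [ 0.00000000e+00,  0.00000000e+00,  0.00000000e+00,
         1.00000000e+00]])}
```

View pics/top0.png

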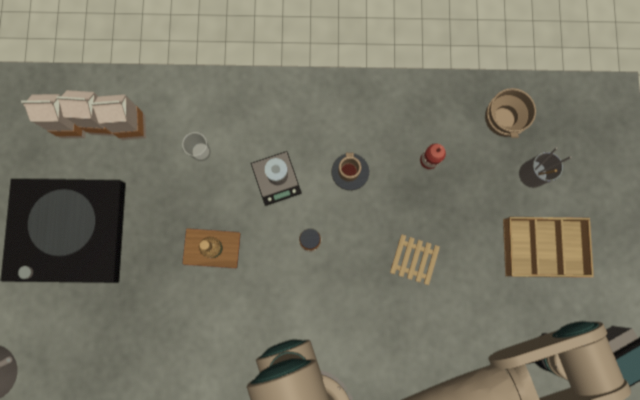

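View pics/side0.png

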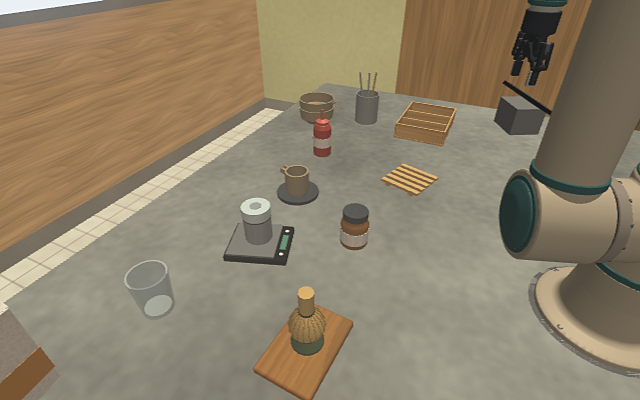

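The top view shows the scale (275,178) with the tin (276,169), the coaster (350,171) with the cup (349,167), the board (211,248) with the whisk (208,247), the empty trivet (415,259), jar (310,240), tumbler (196,146) and bottle (433,156). The side view agrees.

```bash
cat > h.py <<'E'
import numpy as np,cv2,pickle
from scipy.spatial.transform import Rotation as R
def cam_T(c,obs=None):
    if "hand_eye" in c:
        T=np.eye(4);T[:3,:3]=R.from_rotvec(obs["tool_rot"]).as_matrix();T[:3,3]=obs["tcp_pos"];return T@c["hand_eye"]
    T=np.eye(4);T[:3,:3]=R.from_rotvec(c["attitude"]).as_matrix();T[:3,3]=c["eye"];return T
def cloud(d,c,T):
    f=d.shape[0]/2/np.tan(np.radians(c["vfov"])/2)
    v,u=np.mgrid[:d.shape[0],:d.shape[1]]
    P=np.stack([(u-c["cx"])/f*d,-(v-c["cy"])/f*d,-d],-1)
    W=P@T[:3,:3].T+T[:3,3];W[d==0]=np.nan;return W
def onplane(uv,z,c,T):
    f=200/np.tan(np.radians(c["vfov"])/2);o=[]
    for u,v in uv:
        w=T[:3,:3]@np.array([(u-c["cx"])/f,-(v-c["cy"])/f,-1]);o.append(T[:3,3]+w*(z-T[2,3])/w[2])
    return np.array(o)
E
python3 - <<'E'
from h import *
np.set_printoptions(precision=1,suppress=True)
im,d,c=pickle.load(open("top0.pkl","rb"));T=cam_T(c);W=cloud(d,c,T)
print("counter z",[W[v,u,2] for u,v in((240,210),(380,210),(150,160),(450,200),(340,300))])
for n,(u,v,rad,lo,hi) in dict(tin=(276,169,20,85,115),cup=(349,167,24,50,90),whisk=(208,246,22,110,140),whiskbody=(208,246,22,45,90),jar=(310,240,18,70,95),bottle=(433,156,20,60,160),tumbler=(196,146,20,50,95),trivet=(415,259,30,9,20),board=(211,248,34,9,22),coaster=(350,171,24,6,16),scale=(275,178,32,12,30)).items():
    w=W[v-rad:v+rad,u-rad:u+rad].reshape(-1,3);w=w[(w[:,2]>lo)&(w[:,2]<hi)]
    if len(w)<3: print(n,len(w));continue
    b=cv2.minAreaRect(w[:,:2].astype(np.float32))
    print(n,len(w),"mean",w.mean(0),"zmed",np.median(w[:,2]),"rect",np.round(np.r_[b[0],b[1],b[2]],1))
cv2.imwrite("pics/c1.png",cv2.resize(im[120:290,170:450,::-1],None,fx=2.8,fy=2.8,interpolation=cv2.INTER_CUBIC))
E
```

```text
counter z [np.float64(-3.7308050527053638), np.float64(1.0475279711222356), np.float64(-1.6711614390058003), np.float64(2.1391464571145207), np.float64(1.3336412135233786)]
tin 402 mean [641.2 103.2 100.2] zmed 100.4598810526121 rect [642.  103.2  56.3  59.4  89.2]
cup 222 mean [662.6 -94.2  67.8] zmed 70.06793327214086 rect [661.  -96.5  59.3  68.3  56.8]
whisk 81 mean [437.5 275.7 127.4] zmed 128.26897560540442 rect [437.9 276.4  22.5  21.    4. ]
whiskbody 258 mean [435.6 269.9  73. ] zmed 73.44665395400636 rect [437.8 276.1  54.8  55.1  21.9]
jar 323 mean [461.7  11.1  85.3] zmed 85.32207565182352 rect [462.1  11.   52.   49.9   1.1]
bottle 360 mean [ 690.5 -318.6   97.4] zmed 97.73023184588976 rect [ 694.6 -322.1   53.    49.9   51.8]
tumbler 306 mean [714.3 326.6  73.5] zmed 76.33018242270543 rect [711.5 323.8  66.1  65.8   2.1]
trivet 971 mean [ 413.5 -278.5   14. ] zmed 13.912404523805208 rect [ 409.3 -279.5  128.   144.2   80.4]
board 1517 mean [436.9 280.6  14.3] zmed 14.252655659083302 rect [430.5 274.5 165.1 163.6  86.5]
coaster 649 mean [ 652.5 -101.6   10.6] zmed 10.495521747699968 rect [661.7 -99.3 116.7 136.3  87.8]
scale 1169 mean [630.8 110.   18.7] zmed 18.719589815639665 rect [636.6 108.5 129.7 108.8  19.6]
```

View pics/c1.png

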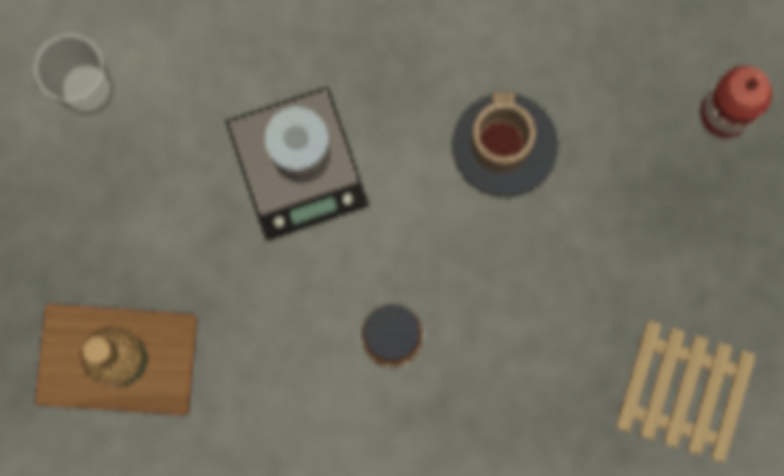

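The crop shows the scale plate corners at (227,120), (327,88), (359,184) and (260,214), the board corners at (46,304), (197,315), (189,414) and (37,405), and the coaster centre at (505,145). The trivet spans (618..755, 320..460), and the cup's spout points up the image at (504,98).

Run:
```python
from h import *
np.set_printoptions(precision=1,suppress=True)
im,d,c=pickle.load(open("top0.pkl","rb"));T=cam_T(c)
q=lambda l,z:onplane([(170+(u+.5)/2.8-.5,120+(v+.5)/2.8-.5) for u,v in l],z,c,T)[:,:2]
for n,l,z in(("scale",[(227,120),(327,88),(359,184),(260,214)],20),("board",[(46,304),(197,315),(189,414),(37,405)],14),("trivet",[(652,320),(755,352),(722,461),(618,428)],14),("coaster",[(452,145),(558,145),(505,93),(505,198)],10),("tintop",[(297,138)],100),("cup",[(503,134),(504,98)],72),("whisktop",[(97,350)],129)):
    p=q(l,z);e=np.roll(p,-1,0)-p
    print(n,p.mean(0),"edges",np.hypot(*e.T),"dirs",np.degrees(np.arctan2(e[:,1],e[:,0])));
    if n=="cup":print(p)
```

```text
scale [645.9 111.9] edges [105.  103.3 102.5 101.3] dirs [ -70.9 -160.9  107.9   20.5]
board [436.9 279.5] edges [148.9  97.  148.2  99. ] dirs [-93.5 177.3  87.3  -2.3]
trivet [ 413.6 -278.9] edges [105.8 112.2 105.8 111.8] dirs [-106.7  162.    73.1  -18. ]
coaster [ 657.3 -100.1] edges [106.8  75.4 108.   75.7] dirs [ -89.2   45.3 -179.9   45. ]
tintop [641.4 102.4] edges [0.] dirs [0.]
cup [672.3 -94.2] edges [35.6 35.6] dirs [ -1.4 178.6]
[[654.5 -93.8]
 [690.1 -94.6]]
whisktop [437.3 275.5] edges [0.] dirs [0.]
```

```bash
python3 -m crank '[[0.091,-0.053,0,0,0,0.0395],[0.182,-0.106,0,0,0,0.079],[0.273,-0.159,0,0,0,0.1185],[0.364,-0.212,0,0,0,0.158],[0.455,-0.265,0,0,0,0.1975],[0.546,-0.318,0,0,0,0.237],[0.637,-0.371,0,0,0,0.2765],[0.728,-0.424,0,0,0,0.316],[0.819,-0.477,0,0,0,0.3555],[0.91,-0.53,0,0,0,0.395]]' 85
```

```text
time_s: 1.1
tcp_pos: [285.7, -378.0, 238.9]
tool_rot: [-3.141, 0.002, 0.001]
ft_force: [0.6, -0.2, 0.2]
opening: 84.9
grip_force: 0.0
```

```bash
for i in 1 2 3 4; do python3 -m crank '[[0.074,-0.1,0,0,0,0],[0.148,-0.2,0,0,0,0],[0.222,-0.3,0,0,0,0],[0.296,-0.4,0,0,0,0],[0.37,-0.5,0,0,0,0],[0.444,-0.6,0,0,0,0],[0.518,-0.7,0,0,0,0],[0.592,-0.8,0,0,0,0],[0.666,-0.9,0,0,0,0],[0.74,-1,0,0,0,0]]' | head -3;done
cat > look.py <<'E'
import sys,time
from plant import r
from h import *
o=r.get_obs();im,d=r.get_image("wrist");c=r.get_calibration("wrist")
pickle.dump((im,d,c,o),open(sys.argv[1]+".pkl","wb"));cv2.imwrite(f"pics/{sys.argv[1]}.png",im[:,:,::-1])
np.set_printoptions(precision=1,suppress=True);print(o["tcp_pos"],o["tool_rot"])
W=cloud(d,c,cam_T(c,o)).reshape(-1,3)
for a in sys.argv[2:]:   # x,y,rad,lo,hi
    x,y,rad,lo,hi=map(float,a.split(","))
    w=W[(np.hypot(W[:,0]-x,W[:,1]-y)<rad)&(W[:,2]>lo)&(W[:,2]<hi)]
    if len(w)>20:
        b=cv2.minAreaRect(w[:,:2].astype(np.float32));e=cv2.minEnclosingCircle(w[:,:2].astype(np.float32))
        print(a,len(w),"zmed",np.median(w[:,2]),"rect",np.round(np.r_[b[0],b[1],b[2]],1),"circ",np.round(np.r_[e[0],e[1]],1))
E
python3 look.py w1 641,103,45,92,108 646,112,75,16,24
```

```text
time_s: 2.1
tcp_pos: [374.7, -257.6, 239.1]
tool_rot: [-3.141, -0.002, 0.0]
time_s: 3.1
tcp_pos: [463.4, -137.6, 239.0]
tool_rot: [-3.141, -0.002, 0.001]
time_s: 4.1
tcp_pos: [552.6, -17.5, 239.2]
tool_rot: [3.141, 0.0, -0.0]
time_s: 5.1
tcp_pos: [641.3, 102.6, 239.1]
tool_rot: [3.141, 0.0, -0.0]
[641.3 102.6 239.1] [ 3.1  0.  -0. ]
641,103,45,92,108 2676 zmed 100.04442359687386 rect [642.8 104.3  59.   58.2   1.9] circ [642.9 103.9  29.7]
646,112,75,16,24 3678 zmed 19.40582335207671 rect [640.6 110.7 113.4 104.   19.8] circ [645.6 112.7  71.7]
```

View pics/w1.png

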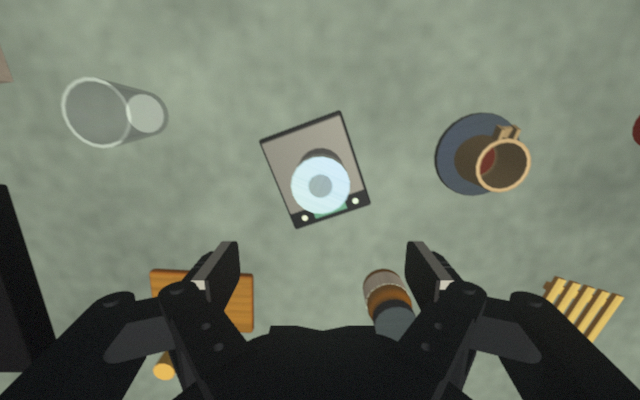

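The wrist picture shows the tin (320,185) on the scale, the cup and coaster at (485,155) and the tumbler at (110,112). The measured positions agree within 2 mm, so I go down on the tin.

```bash
python3 -m crank '[[0.002,-0.002,0.1,0,0,0],[0.004,-0.004,0.2,0,0,0],[0.006,-0.006,0.3,0,0,0],[0.008,-0.008,0.4,0,0,0],[0.012,-0.01,0.5,0,0,0],[0.012,-0.01,0.6,0,0,0],[0.012,-0.01,0.7,0,0,0],[0.012,-0.01,0.8,0,0,0],[0.012,-0.01,0.9,0,0,0],[0.012,-0.01,1,0,0,0]]' 
python3 -m crank '[[0,0,0.07,0,0,0],[0,0,0.14,0,0,0],[0,0,0.21,0,0,0],[0,0,0.28,0,0,0],[0,0,0.35,0,0,0],[0,0,0.4,0,0,0],[0,0,0.45,0,0,0],[0,0,0.5,0,0,0],[0,0,0.5,0,0,0],[0,0,0.5,0,0,0]]'
python3 -m crank '[[0,0,0,0,0,0],[0,0,0,0,0,0],[0,0,0,0,0,0],[0,0,0,0,0,0],[0,0,0,0,0,0],[0,0,0,0,0,0],[0,0,0,0,0,0],[0,0,0,0,0,0],[0,0,0,0,0,0],[0,0,0,0,0,0]]' 50 30
```

```text
time_s: 6.15
tcp_pos: [642.1, 102.7, 118.3]
tool_rot: [3.141, 0.0, 0.0]
ft_force: [-0.2, 0.5, -0.3]
opening: 85.2
grip_force: 0.0
time_s: 7.15
tcp_pos: [642.1, 102.7, 59.3]
tool_rot: [3.142, 0.0, 0.0]
ft_force: [0.2, -1.3, 0.7]
opening: 85.2
grip_force: 0.0
time_s: 8.15
tcp_pos: [642.5, 102.7, 60.1]
tool_rot: [-3.142, -0.0, -0.002]
ft_force: [0.1, 0.9, 5.4]
opening: 57.4
grip_force: 33.0
```

```bash
python3 -m crank '[[0,0,-0.03,0,0,0],[0,0,-0.09,0,0,0],[0,0,-0.18,0,0,0],[0,0,-0.29,0,0,0],[0,0,-0.4,0,0,0],[0,0,-0.52,0,0,0],[0,0,-0.64,0,0,0],[0,0,-0.76,0,0,0],[0,0,-0.88,0,0,0],[0,0,-1,0,0,0]]'
for i in 1 2 3 4; do python3 -m crank '[[-0.04,0.07,0,0,0,0],[-0.09,0.15,0,0,0,0],[-0.14,0.23,0,0,0,0],[-0.19,0.32,0,0,0,0],[-0.24,0.41,0,0,0,0],[-0.3,0.5,0,0,0,0],[-0.35,0.58,0,0,0,0],[-0.4,0.66,0,0,0,0],[-0.44,0.73,0,0,0,0],[-0.476,0.795,0,0,0,0]]' ;done
```

```text
time_s: 9.15
tcp_pos: [642.1, 102.7, 180.6]
tool_rot: [3.142, 0.0, 0.0]
ft_force: [0.7, 0.7, -1.9]
opening: 57.4
grip_force: 32.6
time_s: 10.15
tcp_pos: [584.6, 6.6, 179.4]
tool_rot: [3.142, 0.0, 0.0]
ft_force: [-0.4, -0.8, -2.3]
opening: 57.3
grip_force: 32.6
time_s: 11.15
tcp_pos: [527.5, -88.8, 179.3]
tool_rot: [3.141, 0.0, 0.0]
ft_force: [-0.0, 0.6, -2.0]
opening: 57.3
grip_force: 32.6
time_s: 12.15
tcp_pos: [470.4, -184.3, 179.3]
tool_rot: [3.141, 0.0, 0.0]
ft_force: [0.2, 0.1, -3.1]
opening: 58.0
grip_force: 32.6
time_s: 13.15
tcp_pos: [413.3, -279.7, 179.3]
tool_rot: [3.142, -0.0, 0.0]
ft_force: [-0.1, 0.3, -3.4]
opening: 57.6
grip_force: 32.6
```

```bash
python3 -m crank '[[0,0,0.08,0,0,0],[0,0,0.18,0,0,0],[0,0,0.3,0,0,0],[0,0,0.42,0,0,0],[0,0,0.54,0,0,0],[0,0,0.66,0,0,0],[0,0,0.77,0,0,0],[0,0,0.86,0,0,0],[0,0,0.94,0,0,0],[0,0,1,0,0,0]]'
python3 -m crank '[[0,0,0.006,0,0,0],[0,0,0.012,0,0,0],[0,0,0.018,0,0,0],[0,0,0.024,0,0,0],[0,0,0.03,0,0,0],[0,0,0.035,0,0,0],[0,0,0.04,0,0,0],[0,0,0.045,0,0,0],[0,0,0.045,0,0,0],[0,0,0.045,0,0,0]]'
```

```text
time_s: 14.15
tcp_pos: [413.6, -278.9, 58.5]
tool_rot: [-3.141, -0.0, 0.0]
ft_force: [-0.2, -1.1, -3.5]
opening: 57.7
grip_force: 32.7
time_s: 15.15
tcp_pos: [413.7, -279.0, 54.1]
tool_rot: [3.141, 0.0, 0.0]
ft_force: [-0.8, 0.6, -0.6]
opening: 57.0
grip_force: 32.8
```

```bash
python3 -m crank '[[0,0,0.003,0,0,0],[0,0,0.006,0,0,0],[0,0,0.006,0,0,0],[0,0,0.006,0,0,0],[0,0,0.006,0,0,0],[0,0,0.006,0,0,0],[0,0,0.006,0,0,0],[0,0,0.006,0,0,0],[0,0,0.006,0,0,0],[0,0,0.006,0,0,0]]'
python3 -m crank '[[0,0,0,0,0,0],[0,0,0,0,0,0],[0,0,0,0,0,0],[0,0,0,0,0,0],[0,0,0,0,0,0],[0,0,0,0,0,0],[0,0,0,0,0,0],[0,0,0,0,0,0],[0,0,0,0,0,0],[0,0,0,0,0,0]]' 80
python3 -m crank '[[0,0,-0.05,0,0,0],[0,0,-0.15,0,0,0],[0,0,-0.25,0,0,0],[0,0,-0.35,0,0,0],[0,0,-0.45,0,0,0],[0,0,-0.55,0,0,0],[0,0,-0.67,0,0,0],[0,0,-0.78,0,0,0],[0,0,-0.89,0,0,0],[0,0,-1,0,0,0]]' 85
python3 look.py w2 413,-279,45,85,100 414,-279,85,9,20
```

```text
time_s: 16.15
tcp_pos: [413.8, -279.0, 54.0]
tool_rot: [3.141, 0.0, 0.0]
ft_force: [-3.7, 2.4, 6.6]
opening: 57.5
grip_force: 33.4
time_s: 17.15
tcp_pos: [413.7, -278.9, 53.2]
tool_rot: [3.142, 0.0, 0.0]
ft_force: [0.2, -0.3, 0.9]
opening: 80.3
grip_force: 0.0
time_s: 18.15
tcp_pos: [413.7, -278.9, 174.3]
tool_rot: [3.141, 0.0, 0.0]
ft_force: [-0.7, 0.2, -0.4]
opening: 84.7
grip_force: 0.0
[ 413.7 -278.9  174.3] [3.1 0.  0. ]
413,-279,45,85,100 4123 zmed 94.0516466821222 rect [ 414.5 -278.8   58.5   59.    19.8] circ [ 414.3 -278.7   30. ]
414,-279,85,9,20 3746 zmed 13.406283309818434 rect [ 413.7 -277.8  110.2  110.2   72.8] circ [ 414.1 -277.4   77.1]
```

```bash
for i in 1 2; do python3 -m crank '[[0.1,-0.077,0,0,0,0],[0.2,-0.154,0,0,0,0],[0.3,-0.231,0,0,0,0],[0.4,-0.308,0,0,0,0],[0.5,-0.385,0,0,0,0],[0.6,-0.462,0,0,0,0],[0.7,-0.539,0,0,0,0],[0.8,-0.616,0,0,0,0],[0.9,-0.693,0,0,0,0],[1,-0.77,0,0,0,0]]'|head -3; done
python3 look.py w3 654,-94,50,66,78 657,-100,70,7,14 646,112,75,17,24
```

```text
time_s: 19.2
tcp_pos: [534.6, -185.8, 173.2]
tool_rot: [3.141, 0.0, 0.0]
time_s: 20.2
tcp_pos: [654.6, -93.2, 173.0]
tool_rot: [3.142, 0.0, -0.0]
[654.6 -93.2 173. ] [ 3.1  0.  -0. ]
654,-94,50,66,78 1426 zmed 71.1264751782667 rect [662.5 -91.4  70.   59.1  31.2] circ [664.6 -95.4  36.8]
657,-100,70,7,14 3610 zmed 9.409572663311963 rect [ 664.4 -100.8  107.1   98.    75.8] circ [660.1 -99.7  53.7]
646,112,75,17,24 8924 zmed 19.679397944250695 rect [646.8 112.5 100.  105.1  19.8] circ [646.5 112.3  71.1]
```

View pics/w3.png

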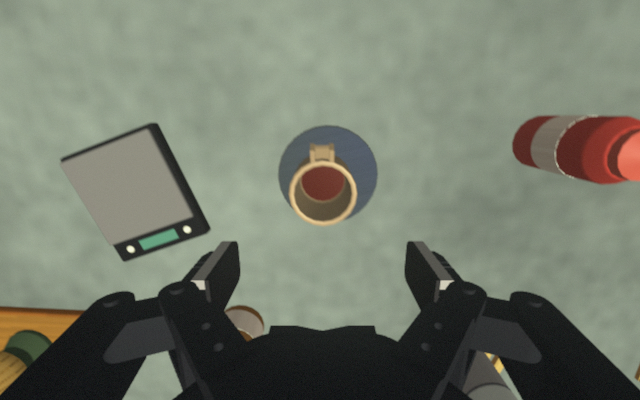

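The picture shows the cup rim at (323,193) with its spout straight up at (321,152), the coaster around (328,177) and the bottle well clear at (580,150). I fit circles for the rim and the coaster next.

Run:
```python
from h import *
from scipy.optimize import least_squares
np.set_printoptions(precision=1,suppress=True)
im,d,c,o=pickle.load(open("w3.pkl","rb"));T=cam_T(c,o);W=cloud(d,c,T).reshape(-1,3)
w=W[(np.hypot(W[:,0]-655,W[:,1]+94)<50)&(W[:,2]>69)&(W[:,2]<78)][:,:2]
m=(np.abs(w[:,1]+94)>13)|(w[:,0]<655)
print("rim",least_squares(lambda p:(np.hypot(*(w[m]-p).T)-27.5),[655,-94],loss="soft_l1").x)
s=w[w[:,0]>689];print("spout",len(s),s.mean(0), s.min(0),s.max(0))
w=W[(np.hypot(W[:,0]-657,W[:,1]+100)<70)&(W[:,2]>7)&(W[:,2]<13)][:,:2].astype(np.float32)
h=cv2.convexHull(w)[:,0];h=h[(h[:,0]>650)]
f=least_squares(lambda p:(np.hypot(*(h-p[:2]).T)-p[2]),[657,-100,54],loss="soft_l1");print("coaster",f.x,len(h))
# image ellipse-based coaster
hsv=cv2.cvtColor(im,cv2.COLOR_RGB2HSV);print(hsv[140,300],hsv[60,300])
```

```text
rim [658.4 -94.2]
spout 116 [694.3 -94.1] [ 689.6 -103.6] [699.4 -83.5]
coaster [660.1 -99.7  53.3] 34
[93 27 95] [ 48  30 169]
```

```bash
python3 -m crank '[[0.006,0.002,0.1,0,0,0],[0.012,0.004,0.2,0,0,0],[0.018,0.006,0.3,0,0,0],[0.024,0.008,0.4,0,0,0],[0.028,0.008,0.5,0,0,0],[0.028,0.008,0.6,0,0,0],[0.028,0.008,0.7,0,0,0],[0.028,0.008,0.8,0,0,0],[0.028,0.008,0.9,0,0,0],[0.028,0.008,1,0,0,0]]' 
python3 -m crank '[[0,0,0.03,0,0,0],[0,0,0.05,0,0,0],[0,0,0.07,0,0,0],[0,0,0.075,0,0,0],[0,0,0.075,0,0,0],[0,0,0.075,0,0,0],[0,0,0.075,0,0,0],[0,0,0.075,0,0,0],[0,0,0.075,0,0,0],[0,0,0.075,0,0,0]]'
python3 -m crank '[[0,0,0,0,0,0],[0,0,0,0,0,0],[0,0,0,0,0,0],[0,0,0,0,0,0],[0,0,0,0,0,0],[0,0,0,0,0,0],[0,0,0,0,0,0],[0,0,0,0,0,0],[0,0,0,0,0,0],[0,0,0,0,0,0]]' 50 30
```

```text
time_s: 21.25
tcp_pos: [657.0, -95.1, 52.2]
tool_rot: [3.142, 0.0, 0.0]
ft_force: [-0.1, -0.2, 0.0]
opening: 84.9
grip_force: 0.0
time_s: 22.25
tcp_pos: [657.0, -95.1, 44.2]
tool_rot: [3.141, 0.0, 0.0]
ft_force: [-0.7, -0.2, -0.2]
opening: 84.9
grip_force: 0.0
time_s: 23.25
tcp_pos: [657.2, -95.1, 44.5]
tool_rot: [3.141, 0.0, 0.001]
ft_force: [0.1, 0.3, 4.3]
opening: 60.2
grip_force: 33.0
```

```bash
python3 -m crank '[[0,0,-0.03,0,0,0],[0,0,-0.07,0,0,0],[0,0,-0.12,0,0,0],[0,0,-0.18,0,0,0],[0,0,-0.24,0,0,0],[0,0,-0.3,0,0,0],[0,0,-0.36,0,0,0],[0,0,-0.42,0,0,0],[0,0,-0.47,0,0,0],[0,0,-0.5,0,0,0]]'
for i in 1 2; do python3 -m crank '[[-0.005,-0.06,0,0,0,0],[-0.01,-0.14,0,0,0,0],[-0.015,-0.23,0,0,0,0],[-0.02,-0.33,0,0,0,0],[-0.025,-0.43,0,0,0,0],[-0.03,-0.53,0,0,0,0],[-0.035,-0.63,0,0,0,0],[-0.04,-0.73,0,0,0,0],[-0.045,-0.81,0,0,0,0],[-0.05,-0.864,0,0,0,0]]' ;done
python3 -m crank '[[0,0,0.04,0,0,0],[0,0,0.09,0,0,0],[0,0,0.14,0,0,0],[0,0,0.19,0,0,0],[0,0,0.24,0,0,0],[0,0,0.29,0,0,0],[0,0,0.34,0,0,0],[0,0,0.37,0,0,0],[0,0,0.39,0,0,0],[0,0,0.4,0,0,0]]'
```

```text
time_s: 24.25
tcp_pos: [657.2, -95.1, 105.1]
tool_rot: [3.141, 0.0, 0.001]
ft_force: [-0.5, -0.9, -0.8]
opening: 60.4
grip_force: 32.8
time_s: 25.25
tcp_pos: [650.9, 9.6, 104.2]
tool_rot: [3.142, 0.001, 0.0]
ft_force: [-0.0, -0.4, -1.6]
opening: 60.3
grip_force: 32.8
time_s: 26.25
tcp_pos: [644.9, 113.4, 104.2]
tool_rot: [3.142, 0.001, -0.0]
ft_force: [0.5, 0.0, -1.0]
opening: 60.2
grip_force: 32.8
time_s: 27.25
tcp_pos: [645.0, 112.3, 56.0]
tool_rot: [3.142, 0.0, -0.0]
ft_force: [0.0, -0.3, -1.9]
opening: 60.4
grip_force: 32.8
```

Next I lower about 2 mm to contact, release and check.

```bash
python3 -m crank '[[0,0,0.003,0,0,0],[0,0,0.006,0,0,0],[0,0,0.009,0,0,0],[0,0,0.012,0,0,0],[0,0,0.014,0,0,0],[0,0,0.016,0,0,0],[0,0,0.018,0,0,0],[0,0,0.018,0,0,0],[0,0,0.018,0,0,0],[0,0,0.018,0,0,0]]'
```

```text
time_s: 28.25
tcp_pos: [645.1, 112.3, 54.5]
tool_rot: [3.142, 0.0, 0.001]
ft_force: [-3.0, -1.4, 4.1]
opening: 60.2
grip_force: 33.1
```

```bash
python3 -m crank '[[0,0,0,0,0,0],[0,0,0,0,0,0],[0,0,0,0,0,0],[0,0,0,0,0,0],[0,0,0,0,0,0],[0,0,0,0,0,0],[0,0,0,0,0,0],[0,0,0,0,0,0],[0,0,0,0,0,0],[0,0,0,0,0,0]]' 82
python3 -m crank '[[0,0,-0.05,0,0,0],[0,0,-0.15,0,0,0],[0,0,-0.25,0,0,0],[0,0,-0.35,0,0,0],[0,0,-0.45,0,0,0],[0,0,-0.55,0,0,0],[0,0,-0.67,0,0,0],[0,0,-0.78,0,0,0],[0,0,-0.89,0,0,0],[0,0,-1,0,0,0]]' 85
python3 look.py w4 646,112,45,76,90 646,112,75,17,24 660,-100,75,6,15
python3 - <<'E'
from h import *
from scipy.optimize import least_squares
im,d,c,o=pickle.load(open("w4.pkl","rb"));T=cam_T(c,o);W=cloud(d,c,T).reshape(-1,3)
w=W[(np.hypot(W[:,0]-646,W[:,1]-112)<50)&(W[:,2]>79)&(W[:,2]<88)]
m=(np.abs(w[:,1]-112)>13)|(w[:,0]<646)
print("rim",least_squares(lambda p:(np.hypot(*(w[m,:2]-p).T)-27.5),[646,112],loss="soft_l1").x,np.median(w[:,2]))
E
```

```text
time_s: 29.25
tcp_pos: [645.0, 112.3, 54.0]
tool_rot: [3.142, 0.0, 0.0]
ft_force: [0.5, 0.4, 0.7]
opening: 82.2
grip_force: 0.0
time_s: 30.25
tcp_pos: [645.0, 112.3, 175.2]
tool_rot: [3.142, 0.0, 0.0]
ft_force: [-0.7, -0.5, 0.6]
opening: 84.7
grip_force: 0.0
[645.  112.3 175.2] [3.1 0.  0. ]
646,112,45,76,90 1516 zmed 81.15556248061398 rect [651.3 109.6  58.9  70.9  60.4] circ [653.1 111.7  36.5]
646,112,75,17,24 4827 zmed 19.42204155047733 rect [647.1 112.9  99.4 104.   19.9] circ [647.4 113.3  70.5]
660,-100,75,6,15 7733 zmed 9.196789441596763 rect [659.8 -99.  107.1 107.1  22. ] circ [659.5 -99.3  54.6]
rim [646.62948429 112.42620083] 81.32692908987605
```

```bash
for i in 1 2; do python3 -m crank '[[-0.08,-0.06,0,0,0,0],[-0.17,-0.13,0,0,0,0],[-0.26,-0.2,0,0,0,0],[-0.35,-0.27,0,0,0,0],[-0.44,-0.34,0,0,0,0],[-0.53,-0.41,0,0,0,0],[-0.62,-0.48,0,0,0,0],[-0.71,-0.55,0,0,0,0],[-0.79,-0.62,0,0,0,0],[-0.865,-0.68,0,0,0,0]]'|head -2; done
python3 look.py w5 437,276,40,122,135 437,276,30,45,90 437,280,110,11,18
```

```text
time_s: 31.3
tcp_pos: [540.4, 194.6, 174.1]
time_s: 32.3
tcp_pos: [436.5, 276.2, 174.0]
[436.5 276.2 174. ] [3.1 0.  0. ]
437,276,40,122,135 941 zmed 128.41913926126654 rect [438.3 276.9  23.2  23.   59.4] circ [438.2 276.9  11.9]
437,276,30,45,90 1993 zmed 74.5934222396688 rect [441.2 277.2  51.2  57.    2.3] circ [438.3 277.5  29.4]
437,280,110,11,18 9037 zmed 13.386913857451077 rect [438.7 282.3 149.   99.1  86.7] circ [438.7 282.2  87.1]
```

View pics/w5.png

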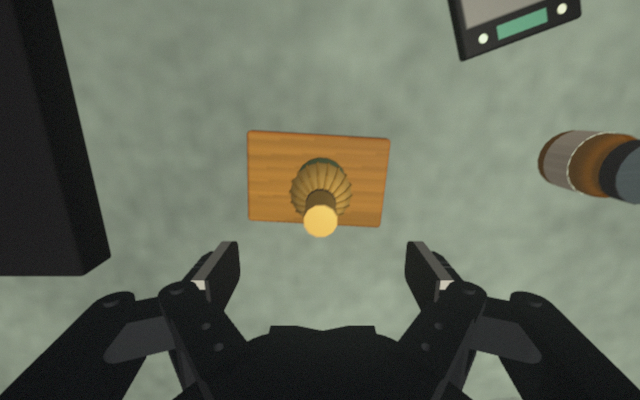

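The picture shows the whisk handle at (320,220) over the board centred near (318,178), with the jar clear at (590,165). Grip the handle.

```bash
python3 -m crank '[[0.004,-0.002,0.06,0,0,0],[0.008,-0.004,0.14,0,0,0],[0.012,-0.006,0.22,0,0,0],[0.014,-0.006,0.3,0,0,0],[0.014,-0.006,0.38,0,0,0],[0.014,-0.006,0.45,0,0,0],[0.014,-0.006,0.52,0,0,0],[0.014,-0.006,0.57,0,0,0],[0.014,-0.006,0.6,0,0,0],[0.014,-0.006,0.6,0,0,0]]' 
python3 -m crank '[[0,0,0,0,0,0],[0,0,0,0,0,0],[0,0,0,0,0,0],[0,0,0,0,0,0],[0,0,0,0,0,0],[0,0,0,0,0,0],[0,0,0,0,0,0],[0,0,0,0,0,0],[0,0,0,0,0,0],[0,0,0,0,0,0]]' 15 30
```

```text
time_s: 33.35
tcp_pos: [438.9, 276.1, 101.5]
tool_rot: [3.141, 0.0, -0.001]
ft_force: [-0.5, 0.7, 0.7]
opening: 84.9
grip_force: 0.0
time_s: 34.35
tcp_pos: [439.1, 276.3, 102.2]
tool_rot: [-3.141, -0.0, -0.001]
ft_force: [-0.1, -0.3, 2.8]
opening: 22.4
grip_force: 29.9
```

```bash
python3 -m crank '[[0,0,-0.03,0,0,0],[0,0,-0.09,0,0,0],[0,0,-0.18,0,0,0],[0,0,-0.29,0,0,0],[0,0,-0.4,0,0,0],[0,0,-0.52,0,0,0],[0,0,-0.64,0,0,0],[0,0,-0.76,0,0,0],[0,0,-0.88,0,0,0],[0,0,-1,0,0,0]]'
for i in 1 2 3 4; do python3 -m crank '[[0.04,0.07,0,0,0,0],[0.09,0.15,0,0,0,0],[0.14,0.23,0,0,0,0],[0.19,0.32,0,0,0,0],[0.24,0.41,0,0,0,0],[0.29,0.49,0,0,0,0],[0.34,0.57,0,0,0,0],[0.38,0.65,0,0,0,0],[0.42,0.72,0,0,0,0],[0.461,0.783,0,0,0,0]]' |sed -n '1,3p;5,6p';done
python3 look.py w6 660,-100,75,6,15
```

```text
time_s: 35.35
tcp_pos: [439.0, 276.2, 223.3]
tool_rot: [3.142, 0.0, 0.0]
ft_force: [0.5, -0.9, -1.6]
opening: 22.2
grip_force: 29.7
time_s: 36.35
tcp_pos: [494.8, 181.5, 222.0]
tool_rot: [3.142, 0.0, 0.0]
opening: 22.3
grip_force: 29.8
time_s: 37.35
tcp_pos: [550.1, 87.5, 222.0]
tool_rot: [3.142, 0.0, 0.0]
opening: 22.2
grip_force: 29.8
time_s: 38.35
tcp_pos: [605.4, -6.4, 222.0]
tool_rot: [3.142, 0.0, -0.0]
opening: 22.1
grip_force: 29.8
time_s: 39.35
tcp_pos: [660.7, -100.4, 222.0]
tool_rot: [3.142, 0.0, -0.0]
opening: 22.3
grip_force: 29.8
[ 660.7 -100.4  222. ] [ 3.1  0.  -0. ]
660,-100,75,6,15 3692 zmed 9.425860521159251 rect [671.3 -99.2  84.5 106.3   0.8] circ [659.9 -99.6  53.9]
```

View pics/w6.png

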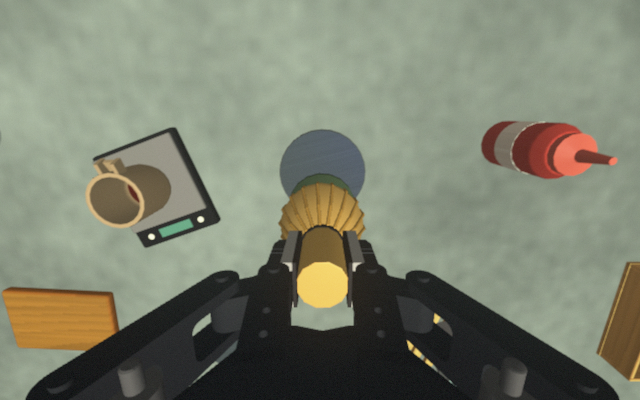

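The whisk hangs upright at (322,230) over the coaster (322,165), with the cup on the scale and the bottle clear. Lower it.

```bash
python3 -m crank '[[0,-0.002,0.08,0,0,0],[0,-0.005,0.18,0,0,0],[0,-0.007,0.3,0,0,0],[0,-0.007,0.42,0,0,0],[0,-0.007,0.54,0,0,0],[0,-0.007,0.66,0,0,0],[0,-0.007,0.77,0,0,0],[0,-0.007,0.86,0,0,0],[0,-0.007,0.94,0,0,0],[0,-0.007,1,0,0,0]]'
python3 -m crank '[[0,0,0.005,0,0,0],[0,0,0.01,0,0,0],[0,0,0.014,0,0,0],[0,0,0.018,0,0,0],[0,0,0.022,0,0,0],[0,0,0.025,0,0,0],[0,0,0.028,0,0,0],[0,0,0.028,0,0,0],[0,0,0.028,0,0,0],[0,0,0.028,0,0,0]]'
```

```text
time_s: 40.4
tcp_pos: [660.3, -98.8, 101.2]
tool_rot: [3.142, 0.0, -0.0]
ft_force: [-0.4, -0.6, -1.2]
opening: 22.1
grip_force: 29.7
time_s: 41.4
tcp_pos: [660.4, -98.8, 98.7]
tool_rot: [3.142, 0.0, 0.0]
ft_force: [-0.4, -0.3, -2.6]
opening: 22.3
grip_force: 29.7
```

```bash
python3 -m crank '[[0,0,0.002,0,0,0],[0,0,0.004,0,0,0],[0,0,0.006,0,0,0],[0,0,0.008,0,0,0],[0,0,0.01,0,0,0],[0,0,0.01,0,0,0],[0,0,0.01,0,0,0],[0,0,0.01,0,0,0],[0,0,0.01,0,0,0],[0,0,0.01,0,0,0]]'
```

```text
time_s: 42.4
tcp_pos: [660.6, -98.8, 98.2]
tool_rot: [3.141, 0.0, 0.002]
ft_force: [-2.3, 1.9, 6.0]
opening: 22.4
grip_force: 30.3
```

```bash
python3 -m crank '[[0,0,0,0,0,0],[0,0,0,0,0,0],[0,0,0,0,0,0],[0,0,0,0,0,0],[0,0,0,0,0,0],[0,0,0,0,0,0],[0,0,0,0,0,0],[0,0,0,0,0,0],[0,0,0,0,0,0],[0,0,0,0,0,0]]' 70
python3 -m crank '[[0,0,-0.05,0,0,0],[0,0,-0.13,0,0,0],[0,0,-0.21,0,0,0],[0,0,-0.29,0,0,0],[0,0,-0.37,0,0,0],[0,0,-0.45,0,0,0],[0,0,-0.53,0,0,0],[0,0,-0.59,0,0,0],[0,0,-0.64,0,0,0],[0,0,-0.68,0,0,0]]' 85
python3 look.py w7 660,-100,40,118,131 660,-100,75,6,15 646,112,45,79,90
```

```text
time_s: 43.4
tcp_pos: [660.4, -98.8, 97.5]
tool_rot: [3.141, 0.0, 0.0]
ft_force: [0.2, -0.3, -0.4]
opening: 69.7
grip_force: 0.0
time_s: 44.4
tcp_pos: [660.4, -98.8, 179.5]
tool_rot: [3.141, 0.0, 0.0]
ft_force: [0.1, 0.2, 0.5]
opening: 85.1
grip_force: 0.0
[660.4 -98.8 179.5] [3.1 0.  0. ]
660,-100,40,118,131 859 zmed 124.37081833053523 rect [659.9 -98.4  23.   23.1   1.1] circ [659.7 -98.4  12. ]
660,-100,75,6,15 4102 zmed 9.404911577944546 rect [ 661.6 -100.   106.6  103.7   87.9] circ [659.8 -99.5  53.9]
646,112,45,79,90 1478 zmed 81.37200991915513 rect [650.5 114.7  69.7  59.8  33.1] circ [652.3 112.3  35.8]
```

```bash
for i in 1 2; do python3 -m crank '[[-0.1,0.075,0,0,0,0],[-0.2,0.15,0,0,0,0],[-0.3,0.225,0,0,0,0],[-0.4,0.3,0,0,0,0],[-0.5,0.375,0,0,0,0],[-0.6,0.45,0,0,0,0],[-0.7,0.525,0,0,0,0],[-0.8,0.6,0,0,0,0],[-0.9,0.675,0,0,0,0],[-1,0.75,0,0,0,0]]'|head -2; done
python3 look.py w8 414,-279,45,85,100
```

```text
time_s: 45.45
tcp_pos: [539.5, -189.4, 179.0]
time_s: 46.45
tcp_pos: [419.4, -279.6, 179.1]
[ 419.4 -279.6  179.1] [3.1 0.  0. ]
414,-279,45,85,100 3905 zmed 94.04752305600627 rect [ 414.5 -279.1   58.8   58.7   80. ] circ [ 414.3 -278.8   29.9]
```

```bash
python3 -m crank '[[-0.01,-0.002,0.1,0,0,0],[-0.02,-0.004,0.2,0,0,0],[-0.03,-0.006,0.3,0,0,0],[-0.042,-0.006,0.4,0,0,0],[-0.042,-0.006,0.5,0,0,0],[-0.042,-0.006,0.6,0,0,0],[-0.042,-0.006,0.7,0,0,0],[-0.042,-0.006,0.8,0,0,0],[-0.042,-0.006,0.9,0,0,0],[-0.042,-0.006,1,0,0,0]]' 
python3 -m crank '[[0,0,0.02,0,0,0],[0,0,0.04,0,0,0],[0,0,0.048,0,0,0],[0,0,0.048,0,0,0],[0,0,0.048,0,0,0],[0,0,0.048,0,0,0],[0,0,0.048,0,0,0],[0,0,0.048,0,0,0],[0,0,0.048,0,0,0],[0,0,0.048,0,0,0]]'
python3 -m crank '[[0,0,0,0,0,0],[0,0,0,0,0,0],[0,0,0,0,0,0],[0,0,0,0,0,0],[0,0,0,0,0,0],[0,0,0,0,0,0],[0,0,0,0,0,0],[0,0,0,0,0,0],[0,0,0,0,0,0],[0,0,0,0,0,0]]' 50 30
python3 -m crank '[[0,0,-0.03,0,0,0],[0,0,-0.09,0,0,0],[0,0,-0.18,0,0,0],[0,0,-0.29,0,0,0],[0,0,-0.4,0,0,0],[0,0,-0.52,0,0,0],[0,0,-0.64,0,0,0],[0,0,-0.76,0,0,0],[0,0,-0.88,0,0,0],[0,0,-1,0,0,0]]'
```

```text
time_s: 47.5
tcp_pos: [415.4, -278.1, 58.1]
tool_rot: [3.141, 0.0, 0.0]
ft_force: [0.3, 0.1, 0.3]
opening: 85.0
grip_force: 0.0
time_s: 48.5
tcp_pos: [415.4, -278.1, 53.3]
tool_rot: [3.141, 0.0, 0.0]
ft_force: [0.3, 0.4, 0.6]
opening: 84.8
grip_force: 0.0
time_s: 49.5
tcp_pos: [415.5, -278.3, 53.6]
tool_rot: [3.141, 0.0, 0.001]
ft_force: [0.2, 0.2, 5.5]
opening: 57.7
grip_force: 33.0
time_s: 50.5
tcp_pos: [415.4, -278.1, 174.6]
tool_rot: [3.141, 0.0, 0.0]
ft_force: [-0.1, -0.1, -2.1]
opening: 57.4
grip_force: 32.7
```

```bash
for i in 1 2 3 4 5; do python3 -m crank '[[0.004,-0.08,0,0,0,0],[0.008,-0.17,0,0,0,0],[0.012,-0.27,0,0,0,0],[0.016,-0.37,0,0,0,0],[0.02,-0.47,0,0,0,0],[0.024,-0.57,0,0,0,0],[0.028,-0.67,0,0,0,0],[0.032,-0.77,0,0,0,0],[0.036,-0.86,0,0,0,0],[0.039,-0.932,0,0,0,0]]'|sed -n '1,2p;5,6p'; done
python3 look.py w9 437,280,110,10,18
python3 - <<'E'
from plant import r
from h import *
im,d=r.get_image("wrist");im,d2=r.get_image("side");cv2.imwrite("pics/s9.png",im[:,:,::-1])
E
```

```text
time_s: 51.5
tcp_pos: [420.1, -165.3, 173.4]
opening: 57.6
grip_force: 32.7
time_s: 52.5
tcp_pos: [424.7, -53.4, 173.3]
opening: 57.4
grip_force: 32.7
time_s: 53.5
tcp_pos: [429.3, 58.4, 173.2]
opening: 57.4
grip_force: 32.7
time_s: 54.5
tcp_pos: [434.0, 170.3, 173.3]
opening: 57.1
grip_force: 32.7
time_s: 55.5
tcp_pos: [438.7, 282.1, 173.2]
opening: 57.5
grip_force: 32.7
[438.7 282.1 173.2] [3.1 0.  0. ]
437,280,110,10,18 9595 zmed 13.437454578536517 rect [439.  282.1 149.5  99.   86.9] circ [438.3 282.1  87.7]
```

View pics/w9.png

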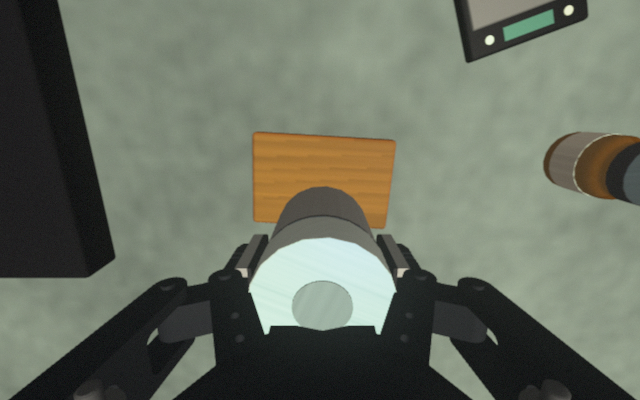

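The tin hangs upright over the board (325,180), and the board centre measures (438.8,282.1). Lower it.

```bash
python3 -m crank '[[0.003,-0.003,0.08,0,0,0],[0.007,-0.007,0.18,0,0,0],[0.007,-0.007,0.3,0,0,0],[0.007,-0.007,0.42,0,0,0],[0.007,-0.007,0.54,0,0,0],[0.007,-0.007,0.66,0,0,0],[0.007,-0.007,0.77,0,0,0],[0.007,-0.007,0.86,0,0,0],[0.007,-0.007,0.93,0,0,0],[0.007,-0.007,0.97,0,0,0]]'
python3 -m crank '[[0,0,0.004,0,0,0],[0,0,0.008,0,0,0],[0,0,0.012,0,0,0],[0,0,0.016,0,0,0],[0,0,0.02,0,0,0],[0,0,0.024,0,0,0],[0,0,0.027,0,0,0],[0,0,0.027,0,0,0],[0,0,0.027,0,0,0],[0,0,0.027,0,0,0]]'
```

```text
time_s: 56.65
tcp_pos: [439.4, 281.8, 56.0]
tool_rot: [3.141, 0.0, -0.001]
ft_force: [0.3, -0.4, -2.9]
opening: 57.5
grip_force: 32.8
time_s: 57.65
tcp_pos: [439.6, 281.9, 53.6]
tool_rot: [3.142, 0.0, 0.0]
ft_force: [0.2, -0.0, -2.3]
opening: 57.5
grip_force: 32.9
```

```bash
python3 -m crank '[[0,0,0.002,0,0,0],[0,0,0.004,0,0,0],[0,0,0.006,0,0,0],[0,0,0.008,0,0,0],[0,0,0.008,0,0,0],[0,0,0.008,0,0,0],[0,0,0.008,0,0,0],[0,0,0.008,0,0,0],[0,0,0.008,0,0,0],[0,0,0.008,0,0,0]]'
```

```text
time_s: 58.65
tcp_pos: [439.6, 282.0, 53.6]
tool_rot: [3.142, 0.0, 0.001]
ft_force: [-4.4, -3.4, 5.9]
opening: 57.2
grip_force: 33.5
```

```bash
python3 -m crank '[[0,0,0,0,0,0],[0,0,0,0,0,0],[0,0,0,0,0,0],[0,0,0,0,0,0],[0,0,0,0,0,0],[0,0,0,0,0,0],[0,0,0,0,0,0],[0,0,0,0,0,0],[0,0,0,0,0,0],[0,0,0,0,0,0]]' 82
python3 -m crank '[[0,0,-0.05,0,0,0],[0,0,-0.15,0,0,0],[0,0,-0.25,0,0,0],[0,0,-0.35,0,0,0],[0,0,-0.45,0,0,0],[0,0,-0.55,0,0,0],[0,0,-0.67,0,0,0],[0,0,-0.78,0,0,0],[0,0,-0.89,0,0,0],[0,0,-1,0,0,0]]' 85
python3 -m crank '[[-0.05,0.05,-0.05,0,0,0],[-0.1,0.1,-0.1,0,0,0],[-0.15,0.2,-0.15,0,0,0],[-0.2,0.3,-0.2,0,0,0],[-0.2,0.4,-0.25,0,0,0],[-0.2,0.4,-0.3,0,0,0],[-0.2,0.4,-0.3,0,0,0],[-0.2,0.4,-0.3,0,0,0],[-0.2,0.4,-0.3,0,0,0],[-0.2,0.4,-0.3,0,0,0]]'
python3 look.py w10 438,282,45,85,100 437,280,110,10,18
python3 - <<'E'
from plant import r
import cv2,numpy as np
a=r.get_image("top")[0];b=r.get_image("side")[0]
cv2.imwrite("pics/f.png",cv2.resize(np.vstack([a[80:310],b[40:400]])[:,:,::-1],None,fx=1,fy=1))
E
```

```text
time_s: 59.65
tcp_pos: [439.5, 281.9, 52.6]
tool_rot: [3.142, 0.0, 0.0]
ft_force: [0.3, -0.5, -0.2]
opening: 81.6
grip_force: 0.0
time_s: 60.65
tcp_pos: [439.5, 281.9, 173.8]
tool_rot: [-3.142, -0.0, -0.0]
ft_force: [-0.1, -0.2, -0.4]
opening: 85.3
grip_force: 0.0
time_s: 61.65
tcp_pos: [415.4, 234.1, 208.2]
tool_rot: [3.141, 0.001, -0.001]
ft_force: [-0.6, -0.6, -0.9]
opening: 84.8
grip_force: 0.0
[415.4 234.1 208.2] [ 3.1  0.  -0. ]
438,282,45,85,100 3425 zmed 94.09791233255368 rect [438.7 281.8  58.7  58.6  38.3] circ [438.6 282.1  29.8]
437,280,110,10,18 7007 zmed 13.40492944072389 rect [438.3 282.3 149.6  99.8  86.6] circ [438.4 282.3  87.5]
```

View pics/f.png

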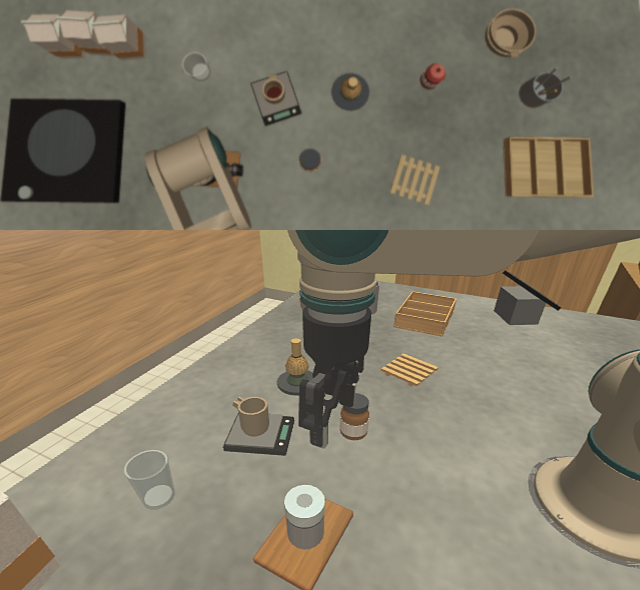

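Both views show the tin on the board (305,520), the cup on the scale (275,90 in the top view) and the whisk on the coaster (350,88 in the top view). The trivet is empty, the bystanders are unmoved and the gripper is clear.

```bash
python3 -c "
from plant import r
print(r.close_job())"
```

```text
the job is handed in; nothing more can be done
None
```

The job is handed in at about 62 s: the cup is on the scale, the whisk on the coaster and the tin (parked on the trivet on the way) on the board, each measured within about 1 mm of the middle, and the trivet is empty and the bottle, tumbler and jar look unmoved in the final pictures.

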